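# Lock the rotation stage for transport

### The job

Lock the rotation stage for transport: with the fingertips, push the disc's upright peg round until the slot lines up with the locking bar, then push the black block so that the bar slides through the slot and fully home against the end of the keeper. Only push: do not lift the bar or shift any of the loose things lying round the stage, and finish clear of everything.

Things in the scene. Friction and masses are not known exactly. Their poses are not given: they have to be found in the camera images.
- stage_base: Fixed aluminium base of the rotation stage. Origin on the bench below the disc's axis; x points the way the bar is pushed, z up. Along x: covered guide rail from -206 to -48 mm (44 mm wide, screw heads up to z = 35 mm), disc -42 to 42, keeper 46 to 84. The plate is 104 mm wide round the disc, 10 mm thick.
- disc (a joint): Angle of the disc (rad) about the upright axis through the base's origin, counter-clockwise from above positive; 0 = slot in line with the bar. Starts at -1.25 to -0.45, stops at -1.4 and 0.6. It turns stiffly (some 3 N at the peg) and stays where left. The bar's nose enters within about 0.1 rad and then trues the disc up.
- slot (a point): Middle of the disc's slot, on the disc's axis at z = 22 mm; its x axis runs along the slot. Dark steel disc, 84 mm across, top at z = 30 mm; the straight slot, 20 mm wide with its bright floor at z = 14 mm, runs right across and is open at both ends.
- peg (a point): Finger peg on the disc: upright steel pin, 12 mm across, 30 mm from the disc's axis and square to the slot, rising from the disc's top to z = 66 mm. This point: on the pin's axis at z = 50 mm. In the base's frame it lies at (-30 sin a, 30 cos a) mm for disc angle a.
- bar_handle (a point): Centre (z = 51 mm) of the black push block on the rear of the bar: 12 mm thick along the bar, 24 mm across, from z = 34 to 68 mm. It slides along the base's x axis, on the line y = 0, against light friction (1 to 3 N). Starts at x = -190 to -178 mm in the base's frame; at x = -53 mm the bar is home.
- bar_nose (a point): Tip of the locking bar's nose (rounded to radius 8 mm seen from above), 127 mm ahead of the push block's centre. The steel bar, 135 mm long, 16 mm wide and 12 mm high, is loose but held in by the guide's lips. The nose starts 9 to 21 mm short of the disc.
- keeper_end (a point): Fixed end wall of the keeper, at x = 74 mm in the base's frame, z = 22 mm: the bar's nose touches it when fully home. The keeper is an open-topped pocket, 20 mm wide, its blocks up to z = 30 mm (screw heads 34 mm).
- lens_tube: Bystander, loose: black lens tube, 30 mm across, 45 mm tall, standing on end. Origin at the middle of its underside. Leave it alone.
- collet_knob: Bystander, loose: small brass knurled nut, 28 mm across, 26 mm tall. Origin at the middle of its underside. Leave it alone.
- hex_driver_red: Bystander, loose: screwdriver-like hex driver with a red handle, 163 mm long, 23 mm high, lying down. Origin at the middle of its underside. Leave it alone.
- lens_case: Bystander, loose: flat round white lens case, 57 mm across, 20 mm tall. Origin at the middle of its underside. Leave it alone.
- mirror_mount_b: Bystander, loose: black mirror mount, 44x38 mm, 58 mm tall. Origin at the middle of its underside. Leave it alone.
Not all that is in view belongs to the job. Leave any turquoise look-alike of the part that bears bar_handle alone.

How it is judged:
By the outcome, as a careful person would: the job done as asked, in the order asked, and still so for the second after the job is handed in, with the robot touching nothing.
It also fails if it takes over 48 s, if anything falls off the work surface, if the arm or the gripper's body presses on something with over 40 N, if the wrist force passes 120 N, or if a joint passes its speed limit or range.

### The arm

A 6-joint arm with a two-finger parallel gripper is mounted at the origin on a cart in front of the work surface, level with it; the furniture and walls round the work are solid. World frame = base frame: x ahead of the robot, y to its left, z up, the work surface at z = 0. Lengths are in m, angles in rad, forces in N, time in s.
With the tool pointing down it reaches from about 0.35 to 0.925 m from the base axis. Payload 6.4 kg.
Tool frame: the origin (TCP) lies on the centre line of the jaws, within the pads' length; the fingertips stand 25 mm ahead of it and the grasp point (between the pads) lies 6 mm ahead of it; y points along the fingers, x is the direction in which the jaws open and shut, and the axes are right-handed (so a half turn about y gives the same grasp; the last joint's range is limited). The gripper opens to 85 mm and grips with 20 to 120 N. Pads are 22 mm wide; open, the fingers measure 114 mm over their backs; the gripper's body (76 mm by 85 mm) begins 54 mm behind the grasp point. The pads swing forward as they close: fully open they stand 13 mm farther back than shut.
Start: joints at [1.137, 0.245, 1.558, -0, 1.339, -0.174], TCP at [0.167, 0.628, 0.256] pointing down, gripper open.
Joint ranges: [-3.13, 3.13], [-1.02, 2.26], [0.13, 2.54], [-0.95, 4.09], [0.21, 2.88], [-2.74, 2.74]. Speed limits (rad/s): [2.57, 2.57, 3.14, 3.14, 3.14, 3.14].

### API

Orientations are given as a unit quaternion [x, y, z, w].
In Python, from rig import r gives the robot as it stands. The module is installed in compiled form; this text tells all that it offers.
- The arm moves only by the tool servo_tool, never from a script. Its argument "targets" is a list of rows, each an object of numbers: "hand": the finger opening in m, from 0 to 0.0854; "dx", "dy", "dz": the shift along the tool's x, y, z in m; "spin": the turn about the tool's y in degrees. A call has 1 to 10 rows; each row shifts and turns the commanded pose from where the row before left it, along the tool's axes as they then stand; what a row does not reach is not made up. A row lasts 1/10 s, in which the tool goes at most 50 mm and 8.59 degrees, less where a joint would pass 70% of its speed; a pose out of reach is approached as far as the arm can. A call is refused whole if a number of a shift passes 0.05 or a number of a turn 8.59, either way. A call with a gripper value outside its range is refused whole. The fingers move at their own pace and stop on an object; "newtons" is the grip in N (left out, the last holds). Time passes only in rows, so rows that do not move let the fingers close. It gives the time, the measured TCP pose, the force and the opening at its end, in the units of the state.
- r.get_state(): the state, without advancing time (a new reading comes with each control period).
- r.snapshot(name): name is "scene" or "side" or "wrist"; returns a dict with "pixels" (420x560x3 uint8, blue, green, red), "mtx" (3x3 intrinsics, pixels), "extrinsics" (4x4, takes a point from camera to world coordinates). Camera axes: x right, y down, z forward; pixel columns grow to the right and rows downward; lengths in m; the calibration is good to about 2 mm. A picture is of the moment at which its call begins. There is no depth.
- r.finish_job(): hands the job in, once; it reports no verdict.
The state is a dict: "time_s": time; "joint_pos": joint angles; "qd": joint speeds; "effort": joint torques, N m; "ee_pos": TCP position; "ee_rot": TCP orientation; "contact_force": force on the tool from outside, world axes, zero at the start; "moment": the same for the moment, N m; "opening": finger opening in m.
Only numpy, scipy, OpenCV 4.12 (cv2) and the standard library are available. Lean on these libraries where they do the work, as an engineer would, in place of code of your own. Each camera call takes 0.05 s, during which the arm holds its last target. There are 200 camera calls.

## Working session

There is one attempt and no reset: what is moved stays moved. The work goes in short steps, Python scripts to look and compute and a tool call to move; the robot and the scene stay as the last step left them, time stands still between calls to the robot, and variables do not carry over. Pictures are saved under pics/ and viewed, about 8 in all and at most 12, crops included, and the job is handed in when it is done.

Besides the shell and the picture viewer there is one more tool, called by a JSON object that holds its "api" and its "payload". servo_tool: Moves the arm, as the interface text tells. Its arguments: {"type":"object","properties":{"targets":{"type":"array"},"newtons":{"type":"number"}},"required":["targets"]}

```bash
mkdir -p pics
cat > h.py <<'E'
import numpy as np,cv2,pickle
from rig import r
def snap(n,f):
    s=r.snapshot(n); cv2.imwrite('pics/'+f+'.png',s['pixels']); pickle.dump(s,open(f+'.pkl','wb')); return s
def load(f): return pickle.load(open(f+'.pkl','rb'))
def ray(s,u,v,z):
    E=np.array(s['extrinsics']);d=E[:3,:3]@np.linalg.solve(np.array(s['mtx']),[u,v,1]);c=E[:3,3]
    return c+d*(z-c[2])/d[2]
def proj(s,p):
    E=np.array(s['extrinsics']);q=E[:3,:3].T@(np.array(p)-E[:3,3]);q=np.array(s['mtx'])@q;return q[:2]/q[2]
def crop(f,x0,y0,x1,y1,k,o):
    im=cv2.imread('pics/'+f+'.png')[y0:y1,x0:x1];cv2.imwrite('pics/'+o+'.png',cv2.resize(im,None,fx=k,fy=k,interpolation=cv2.INTER_CUBIC))
E
python3 - <<'E'
from h import *
a=snap('scene','sc0');b=snap('side','si0')
print(a['extrinsics'],b['extrinsics']); print({k:np.round(v,3) for k,v in r.get_state().items()})
E
```

```text
[[ 0.58124184 -0.59363083  0.5565612   0.08047234]
 [-0.81365364 -0.43340881  0.3874591  -0.29370726]
 [ 0.01121086 -0.67805548 -0.73492522  0.6945702 ]
 [ 0.          0.          0.          1.        ]] [[ 0.99972779  0.02132096 -0.00947414  0.5566754 ]
 [ 0.01791945 -0.44163711  0.8970148  -0.70820356]
 [ 0.01494108 -0.8969404  -0.44189895  0.42415281]
 [ 0.          0.          0.          1.        ]]
{'time_s': np.float64(0.1), 'joint_pos': array([ 1.137,  0.246,  1.559,  0.   ,  1.339, -0.174]), 'qd': array([-0.   , -0.001, -0.004, -0.   , -0.005,  0.   ]), 'effort': array([ 0.0000e+00, -4.3067e+01, -3.2713e+01, -0.0000e+00,  3.0000e-03,
        0.0000e+00]), 'ee_pos': array([0.167, 0.628, 0.255]), 'ee_rot': array([ 0.561,  0.43 , -0.432, -0.56 ]), 'contact_force': array([0.179, 0.419, 0.53 ]), 'moment': array([ 0.021, -0.019, -0.028]), 'opening': np.float64(0.085)}
```

View pics/sc0.png

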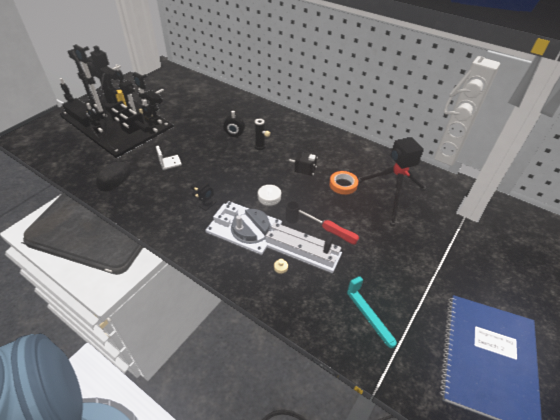

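View pics/si0.png

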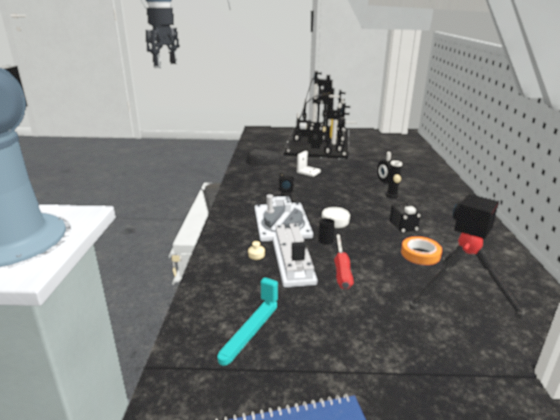

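The stage is at about (207–342, 203–268) in the scene view, with the black block at about (329,244) and the peg at about (238,218). The turquoise look-alike lies apart at (372,312) and stays untouched. Next I'll enlarge both views.

Run:
```python
from h import *
crop('sc0',195,170,355,290,5,'c1'); crop('si0',235,165,365,295,4.6,'c2')
```

```text
(no output)
```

View pics/c1.png

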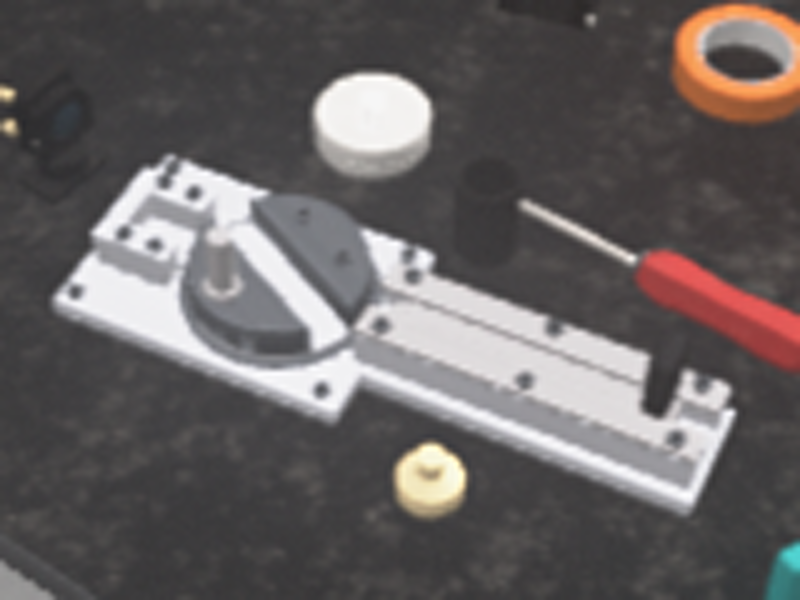

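View pics/c2.png

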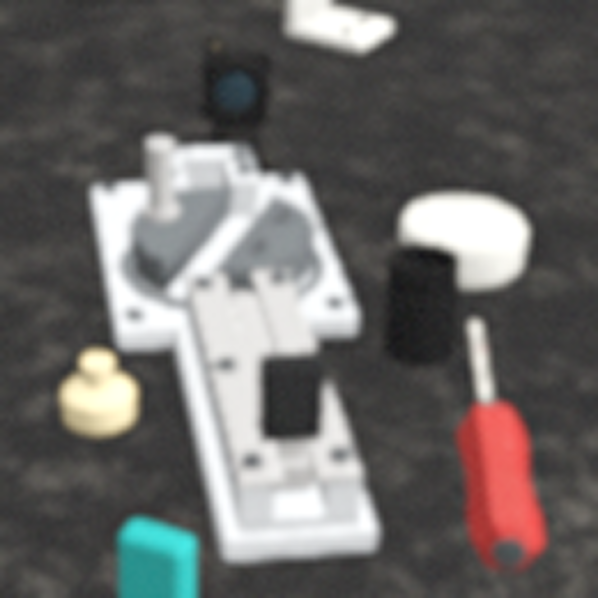

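Run:
```python
from h import *
a=load('sc0');b=load('si0')
A=lambda U,V,z:np.round(1e3*ray(a,(U+.5)/5-.5+195,(V+.5)/5-.5+170,z),1)[:2]
B=lambda U,V,z:np.round(1e3*ray(b,(U+.5)/4.6-.5+235,(V+.5)/4.6-.5+165,z),1)[:2]
for n,p in dict(pegtop=(222,230,.066),pegbase=(220,287,.030),blockbot=(658,413,.034),blocktop=(668,342,.068),cornL=(55,298,.01),cornN=(335,413,.01),railR=(735,405,.01),railN=(690,505,.01),slotfar0=(253,205,.03),slotfar1=(350,320,.03),slotnear0=(235,237,.03),slotnear1=(308,325,.03),discL=(182,285,.03),discR=(378,265,.03),discT=(310,193,.03),driver=(522,203,.01),tube=(487,172,.045),case=(373,100,.02),knob=(430,500,0.0)).items(): print('sc',n,A(*p))
for n,p in dict(pegtop=(160,140,.066),pegbase=(163,212,.030),bl=(263,435,.034),br=(318,437,.034),tl=(263,358,.068),tr=(320,358,.068),plateL=(118,345,.01),plateR=(358,330,.01),railL=(225,552,.01),railR=(380,545,.01),tube=(422,255,.045),tubeb=(420,352,0),knob=(98,425,0),driver=(475,322,.01),drv=(505,490,.023),mirror=(237,60,.058),mirb=(237,130,0)).items(): print('si',n,B(*p))
```

```text
sc pegtop [512.2  88.6]
sc pegbase [509.5  89.8]
sc blockbot [ 560.5 -104.2]
sc blocktop [569.9 -99. ]
sc cornL [473.1 157.8]
sc cornN [495.5  16.1]
sc railR [ 601.5 -122.4]
sc railN [ 544.1 -132.3]
sc slotfar0 [557.6 108.7]
sc slotfar1 [528.2  31.9]
sc slotnear0 [537. 103.]
sc slotnear1 [515.1  45. ]
sc discL [500.5 104.1]
sc discR [561.5  40.6]
sc discT [579.2  92. ]
sc driver [648.5  18.1]
sc tube [626.5  25.7]
sc case [655.6 110.7]
sc knob [488.2 -39.3]
si pegtop [510.  91.]
si pegbase [511.2  91.3]
si bl [558.4 -99.9]
si br [ 578.6 -100.4]
si tl [ 557.8 -102.2]
si tr [ 578.2 -101.3]
si plateL [497.    4.6]
si plateR [598.4  21.8]
si railL [ 545.8 -139.3]
si railR [ 601. -133.]
si tube [624.   25.2]
si tubeb [625.4  21.5]
si knob [492.4 -42.3]
si driver [649.2  31. ]
si drv [ 646.3 -115.7]
si mirror [542.  209.1]
si mirb [541.8 253.5]
```

```bash
cat >> h.py <<'E'
from scipy.spatial.transform import Rotation as R
O=np.array([538.5,80.]); H=np.deg2rad(99.3)
def base(p):
    d=np.array(p)[:2]-O; c,s=np.cos(H),np.sin(H); return np.array([c*d[0]+s*d[1],-s*d[0]+c*d[1]])
def world(q):
    c,s=np.cos(H),np.sin(H); return O+np.array([c*q[0]-s*q[1],s*q[0]+c*q[1]])
def go(q,ztip):
    s=r.get_state();M=R.from_quat(s['ee_rot']).as_matrix();p=np.array(s['ee_pos'])*1e3
    t=np.append(world(q),ztip+25)
    print('t',s['time_s'],'base now',base(p).round(1),'ztip',round(p[2]-25,1),'F',np.round(s['contact_force'],1),'open',round(float(s['opening']),4))
    print('tool d(mm)',(M.T@(t-p)).round(1)); 
    for i in (0,2): print('axis',i,'heading rel base',round(np.rad2deg(np.arctan2(M[1,i],M[0,i])-H),2))
    print('y',M[:,1].round(3))
E
python3 - <<'E'
from h import *
print('peg',base([511,90.3]),'block',base([568,-95]),'tube',base([625.5,24]),'knob',base([490,-41]),'case',base([655,110]),'mir',base([542,235]))
for q in ([-177,0],): print(world(q))
go([48,26],150)
E
```

```text
peg [14.60871896 25.47401284] block [-177.46706309   -0.83157494] tube [-69.32345255 -76.80663335] knob [-111.57175636   67.4165646 ] case [  10.77882633 -119.81680559] mir [152.39702267 -28.50258728]
[567.10387634 -94.6734618 ]
t 0.1 base now [600.7 278.3] ztip 230.3 F [0.2 0.4 0.5] open 0.0851
tool d(mm) [-400.6   80.8 -456.6]
axis 0 heading rel base -24.18
axis 2 heading rel base 65.82
y [-0.001 -0.002 -1.   ]
```

{"api": "servo_tool", "payload": {"targets": [{"hand":0,"spin":-8.06},{"hand":0,"spin":-8.06},{"hand":0,"spin":-8.06},{"dx":-0.034,"dz":-0.016},{"dx":-0.034,"dz":-0.016},{"dx":-0.034,"dz":-0.016},{"dx":-0.034,"dz":-0.016},{"dx":-0.034,"dz":-0.016},{"dx":-0.034,"dz":-0.016},{"dx":-0.034,"dz":-0.016}], "newtons": 60}}

```text
schema error: expected keys hand, dx, dy, dz, spin
```

{"api": "servo_tool", "payload": {"targets": [{"dx":-0.034,"dz":-0.016},{"dx":-0.034,"dz":-0.016},{"dx":-0.034,"dz":-0.016},{"dx":-0.034,"dz":-0.016},{"dx":-0.034,"dz":-0.016},{"dx":-0.034,"dz":-0.016},{"dx":-0.034,"dz":-0.016},{"hand":0},{"hand":0}]}}

```text
schema error: expected keys hand, dx, dy, dz, spin
```

Run:
```python
from h import *
go([48,26],100); snap('wrist','w1')
```

```text
t 0.1 base now [600.7 278.3] ztip 230.3 F [0.2 0.4 0.5] open 0.0851
tool d(mm) [-400.6  130.8 -456.6]
axis 0 heading rel base -24.18
axis 2 heading rel base 65.82
y [-0.001 -0.002 -1.   ]
```

View pics/w1.png

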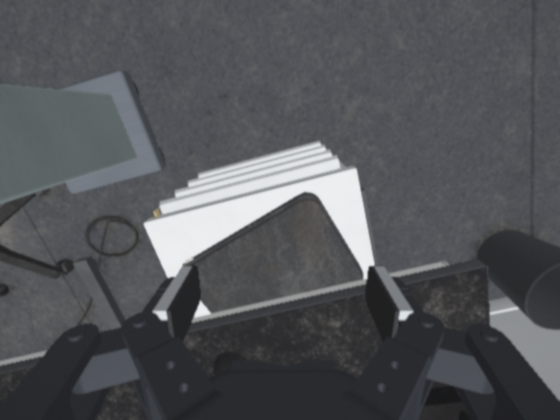

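The calls were refused because every row needs all the keys, so the arm is still at its start. The picture shows only the cart and the bench edge.

{"api": "servo_tool", "payload": {"targets": [{"hand":0,"dx":0,"dy":0,"dz":0,"spin":-8.06},{"hand":0,"dx":0,"dy":0,"dz":0,"spin":-8.06},{"hand":0,"dx":0,"dy":0,"dz":0,"spin":-8.06},{"hand":0,"dx":-0.034,"dy":0,"dz":-0.016,"spin":0},{"hand":0,"dx":-0.034,"dy":0,"dz":-0.016,"spin":0},{"hand":0,"dx":-0.034,"dy":0,"dz":-0.016,"spin":0},{"hand":0,"dx":-0.034,"dy":0,"dz":-0.016,"spin":0},{"hand":0,"dx":-0.034,"dy":0,"dz":-0.016,"spin":0},{"hand":0,"dx":-0.034,"dy":0,"dz":-0.016,"spin":0},{"hand":0,"dx":-0.034,"dy":0,"dz":-0.016,"spin":0}], "newtons": 60}}

```text
time_s: 1.15
ee_pos: [0.3164, 0.41, 0.256]
ee_rot: [-0.458, -0.539, 0.539, 0.458]
contact_force: [0.4, -0.1, -0.3]
opening: -0.0
```

{"api": "servo_tool", "payload": {"targets": [{"hand":0,"dx":-0.034,"dy":0,"dz":-0.016,"spin":0},{"hand":0,"dx":-0.034,"dy":0,"dz":-0.016,"spin":0},{"hand":0,"dx":-0.034,"dy":0,"dz":-0.016,"spin":0},{"hand":0,"dx":-0.034,"dy":0,"dz":-0.016,"spin":0},{"hand":0,"dx":-0.034,"dy":0,"dz":-0.016,"spin":0},{"hand":0,"dx":-0.034,"dy":0,"dz":-0.016,"spin":0},{"hand":0,"dx":-0.034,"dy":0,"dz":-0.016,"spin":0},{"hand":0,"dx":0,"dy":0,"dz":0,"spin":0},{"hand":0,"dx":0,"dy":0,"dz":0,"spin":0}]}}

```text
time_s: 2.05
ee_pos: [0.4649, 0.1942, 0.256]
ee_rot: [-0.458, -0.538, 0.539, 0.459]
contact_force: [-0.7, 1.1, -0.1]
opening: -0.0003
```

Run:
```python
from h import *
go([48,26],100); snap('wrist','w2')
```

```text
t 2.05 base now [124.6  54.1] ztip 231.0 F [-0.7  1.1 -0.1] open -0.0003
tool d(mm) [-76.6 130.9 -28.4]
axis 0 heading rel base -0.1
axis 2 heading rel base -270.1
y [-0.001  0.    -1.   ]
```

View pics/w2.png

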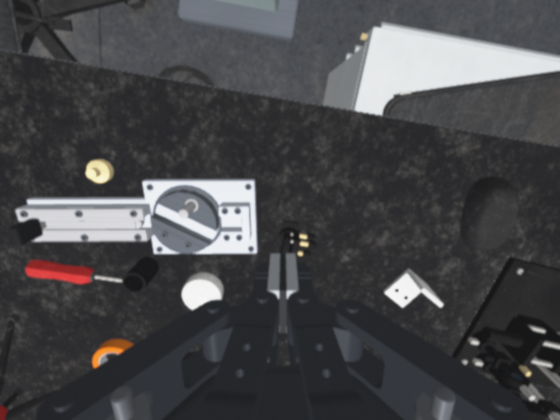

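The closed gripper is in the lower middle of the view. From above, the disc is centred at about (185,219), with the peg near (190,207) and the black block near (30,231). One enlarged crop will refine the pose.

Run:
```python
from h import *
crop('w2',5,165,265,265,3,'c3')
```

```text
(no output)
```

View pics/c3.png

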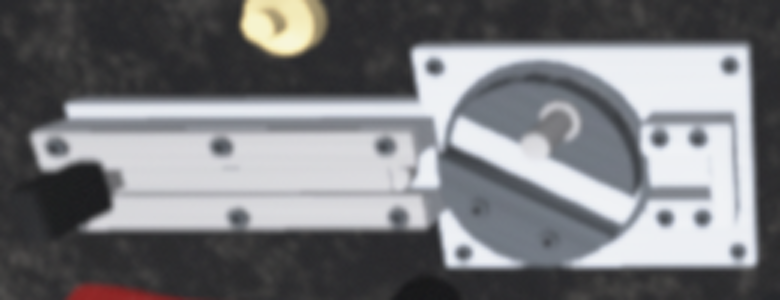

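Run:
```python
from h import *
s=load('w2')
A=lambda U,V,z:1e3*ray(s,(U+.5)/3-.5+5,(V+.5)/3-.5+165,z)[:2]
P={}
for n,p in dict(TL=(413,47,.01),TR=(750,45,.01),BR=(757,266,.01),BL=(446,267,.01),pegtop=(535,147,.066),pegbase=(557,124,.03),sl0=(447,150,.03),sl1=(618,238,.03),su0=(458,115,.03),su1=(640,193,.03),dR=(647,165,.03),dB=(545,266,.03),kR=(735,118,.03),railT=(128,120,.03),railT2=(410,130,.03),railB=(85,229,.03),railB2=(430,227,.03),blockF=(103,165,.068),blockF2=(111,205,.034),bR=(45,235,.068)).items():
    P[n]=A(*p);print(n,P[n].round(1),base(P[n]).round(1))
h=lambda a,b:np.rad2deg(np.arctan2(*(P[b]-P[a])[::-1]))
print(h('TL','TR'),h('BL','BR'),h('railB','railB2'),'slot',h('sl0','sl1'),h('su0','su1'))
print(np.array(s['extrinsics']).round(3))
```

```text
TL [494.9  19.2] [-53.   52.8]
TR [471.2 160.3] [90.1 53.5]
BR [574.2 177.1] [ 90. -51.]
BL [597.7  35.1] [-53.9 -51.2]
pegtop [508.9  89.4] [14.1 27.6]
pegbase [512.1  87.1] [11.3 24.9]
sl0 [530.9  42.5] [-35.8  13.5]
sl1 [559.9 116.2] [ 32.3 -27. ]
su0 [514.7  46.6] [-29.1  28.8]
su1 [537.4 123.7] [43.3 -6. ]
dR [524.3 125.5] [47.2  6.7]
dB [578.5  85.8] [ -0.7 -40.4]
kR [497.8 159.4] [84.9 27.4]
railT [538.7 -87.6] [-165.4   26.9]
railT2 [524.5  27.2] [-49.9  22.4]
railB [ 592.3 -110.5] [-196.7  -22.3]
railB2 [567.6  36. ] [-48.2 -21.6]
blockF [541.  -68.6] [-147.1   21.5]
blockF2 [576.7 -95.1] [-178.9   -9.4]
bR [574.2 -93.6] [-177.1   -7.1]
99.55475934236128 99.39575257534841 99.55769783719522 slot 68.51977633656472 73.59485389997744
[[-0.16   0.935  0.317  0.383]
 [ 0.987  0.151  0.052  0.182]
 [ 0.001  0.321 -0.947  0.373]
 [ 0.     0.     0.     1.   ]]
```

{"api": "servo_tool", "payload": {"targets": [{"hand":0,"dx":-0.019,"dy":0.02,"dz":-0.0065,"spin":0},{"hand":0,"dx":-0.019,"dy":0.02,"dz":-0.0065,"spin":0},{"hand":0,"dx":-0.019,"dy":0.02,"dz":-0.0065,"spin":0},{"hand":0,"dx":-0.019,"dy":0.02,"dz":-0.0065,"spin":0},{"hand":0,"dx":0,"dy":0.025,"dz":0,"spin":0},{"hand":0,"dx":0,"dy":0.025,"dz":0,"spin":0},{"hand":0,"dx":0,"dy":0.025,"dz":0,"spin":0},{"hand":0,"dx":0,"dy":0.02,"dz":0,"spin":0},{"hand":0,"dx":0,"dy":0.013,"dz":0,"spin":0},{"hand":0,"dx":0,"dy":0,"dz":0,"spin":0}]}}

```text
time_s: 3.1
ee_pos: [0.5011, 0.1247, 0.0665]
ee_rot: [-0.456, -0.538, 0.54, 0.459]
contact_force: [0.6, 0.2, 0.1]
opening: 0.0002
```

```bash
sed -i 's/^O=.*/O=np.array([537.5,79.8]); H=np.deg2rad(99.4)/' h.py
python3 - <<'E'
from h import *
go([24,28],42)
E
```

```text
t 3.1 base now [50.2 28.6] ztip 41.5 F [0.6 0.2 0.1] open 0.0002
tool d(mm) [-26.2  -0.5  -0.6]
axis 0 heading rel base -0.02
axis 2 heading rel base -270.02
y [-0.004 -0.    -1.   ]
```

Contact with the peg is expected at TCP x ≈ 34. I'll push gently to x ≈ 25 and look.

{"api": "servo_tool", "payload": {"targets": [{"hand":0,"dx":-0.004,"dy":0,"dz":0,"spin":0},{"hand":0,"dx":-0.004,"dy":0,"dz":0,"spin":0},{"hand":0,"dx":-0.004,"dy":0,"dz":0,"spin":0},{"hand":0,"dx":-0.004,"dy":0,"dz":0,"spin":0},{"hand":0,"dx":-0.003,"dy":0,"dz":0,"spin":0}]}}

```text
time_s: 3.6
ee_pos: [0.5058, 0.1052, 0.0687]
ee_rot: [0.458, 0.539, -0.538, -0.459]
contact_force: [-4.1, 4.8, 3.0]
opening: 0.0
```

{"api": "servo_tool", "payload": {"targets": [{"hand":0,"dx":-0.003,"dy":0,"dz":0,"spin":0},{"hand":0,"dx":-0.003,"dy":0,"dz":0,"spin":0},{"hand":0,"dx":0,"dy":0,"dz":0,"spin":0}]}}

```text
time_s: 3.9
ee_pos: [0.506, 0.0992, 0.0679]
ee_rot: [-0.457, -0.538, 0.539, 0.459]
contact_force: [-2.7, 2.2, -0.4]
opening: 0.0002
```

Run:
```python
from h import *
go([20.5,28],42); snap('wrist','w3'); snap('scene','sc3'); snap('side','si3')
a=cv2.imread('pics/sc3.png')[195:265,200:300];b=cv2.imread('pics/si3.png')[180:250,240:340]
f=lambda x:cv2.resize(x,(400,280),interpolation=cv2.INTER_CUBIC)
w=cv2.resize(cv2.imread('pics/w3.png'),(400,300))
cv2.imwrite('pics/m3.png',np.vstack([np.hstack([f(a),f(b)]),np.hstack([w,w*0])]))
```

```text
t 3.9 base now [24.3 27.9] ztip 42.9 F [-2.7  2.2 -0.4] open 0.0002
tool d(mm) [-3.8  0.9  0.1]
axis 0 heading rel base -0.14
axis 2 heading rel base -270.14
y [-0.002  0.001 -1.   ]
```

View pics/m3.png

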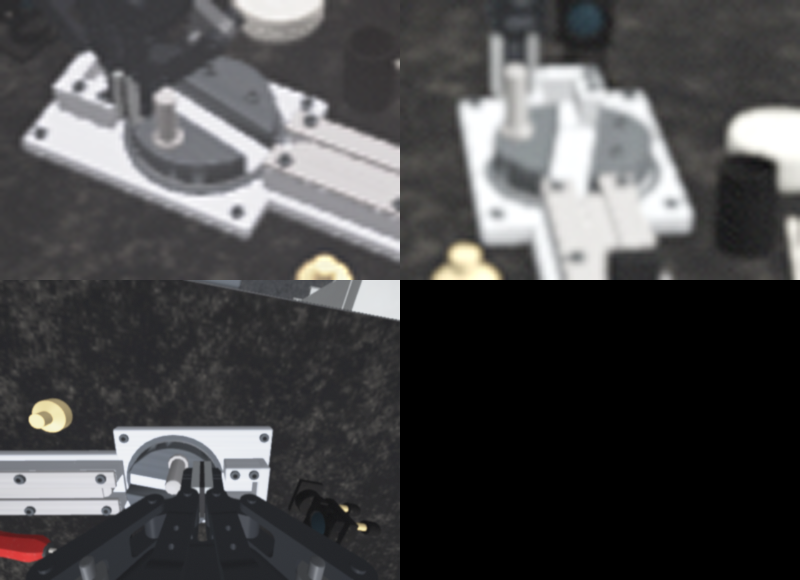

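The slot is now nearly in line with the bar. The peg base is at about (166,135) in the scene tile and (115,128) in the side tile. I'll turn these into an angle.

Run:
```python
from h import *
a=load('sc3');b=load('si3');w=load('w3')
f=lambda s,U,V,z,ou,ov:base(1e3*ray(s,(U+.5)/4-.5+ou,(V+.5)/4-.5+ov,z)).round(1)
print('scene peg top/base',f(a,166,92,.066,200,195),f(a,166,137,.03,200,195))
print('side',f(b,115,67,.066,240,180),f(b,115,129,.03,240,180))
print('wrist',base(1e3*ray(w,180*1.4,(463-280)*1.4,.066)).round(1), base(1e3*ray(w,172*1.4,(487-280)*1.4,.03)).round(1))
print('start',base([512,89]),base([510,91]))
print('slot near edge scene',f(a,160,92,.03,200,195),f(a,244,160,.03,200,195))
print('scene slot far', f(a,193,75,.03,200,195), f(a,272,143,.03,200,195))
crop('sc3',205,195,285,255,10,'c4')
for x in (-42,42):
  for y in (-10,10): print(x,y,(proj(a,np.append(world([x*.97,y]),30)/1e3)-[205,195])*10+4.5)
```

```text
scene peg top/base [ 5.9 26.6] [ 6.7 28.2]
side [ 9.2 28.1] [10.5 28.1]
wrist [11.2 47.8] [-0.8  5.5]
start [13.24127592 23.65499127] [15.54107217 25.30148367]
slot near edge scene [26.1  0.4] [-39.3  23.5]
scene slot far [ 15.6 -19.6] [-47.6   5.8]
-42 -10 [634.75106157 299.62311007]
-42 10 [594.50526539 360.68032781]
42 -10 [316.87282011 179.48267791]
42 10 [273.33813566 237.26990068]
```

View pics/c4.png

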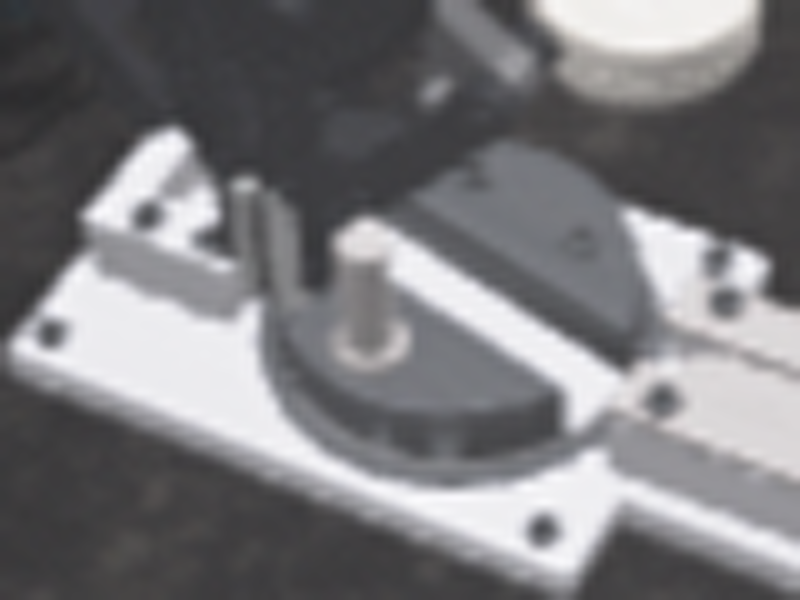

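```bash
cat >> h.py <<'E'
def ang(s,obs,ou,ov,k):
    # obs: list of (x,y local disc or 'peg', z, U,V); fit a and image offset
    from scipy.optimize import least_squares
    def f(p):
        a=p[0];c,t=np.cos(a),np.sin(a);e=[]
        for x,y,z,U,V in obs:
            q=world([c*x-t*y,t*x+c*y]); e+=list((proj(s,np.append(q,z)/1e3)+p[1:]-[ou,ov])*k+(k-1)/2-[U,V])
        return np.array(e)/k
    m=least_squares(f,[-.2,0,0]);print('a',m.x.round(3),'res px',m.fun.round(2))
E
python3 - <<'E'
from h import *
ang(load('sc3'),[(0,30,66,362,235),(0,30,30,370,345),(-40.8,10,30,563,388),(-40.8,-10,30,637,343)],205,195,10)
E
```

```text
a [-0.3    1.517  0.212] res px [ 0.21 -0.06  0.16 -0.15  0.36  0.36 -0.73 -0.15]
```

The fit gives a ≈ -0.30, so about 9 mm of travel at the peg remains. I'll push 7.5 mm and re-measure.

{"api": "servo_tool", "payload": {"targets": [{"hand":0,"dx":-0.003,"dy":0,"dz":0.0005,"spin":0},{"hand":0,"dx":-0.0025,"dy":0,"dz":0.0005,"spin":0},{"hand":0,"dx":-0.002,"dy":0,"dz":0,"spin":0},{"hand":0,"dx":0,"dy":0,"dz":0,"spin":0},{"hand":0,"dx":0,"dy":0,"dz":0,"spin":0}]}}

```text
time_s: 4.55
ee_pos: [0.5074, 0.0914, 0.0684]
ee_rot: [0.458, 0.539, -0.539, -0.458]
contact_force: [-1.0, 2.2, -1.5]
opening: -0.0001
```

Run:
```python
from h import *
go([15.4,29],42); snap('scene','sc4'); snap('side','si4')
crop('sc4',205,195,285,255,10,'x1');crop('si4',245,180,325,240,10,'x2')
a,b=[cv2.resize(cv2.imread('pics/'+n+'.png'),(400,300),interpolation=cv2.INTER_AREA) for n in('x1','x2')]
crop('sc4',205,195,285,255,10,'c5')
```

```text
t 4.55 base now [16.4 27.8] ztip 43.4 F [-1.   2.2 -1.5] open -0.0001
tool d(mm) [-1.   1.4  1.2]
axis 0 heading rel base -0.11
axis 2 heading rel base -270.11
y [ 0.001 -0.    -1.   ]
```

View pics/c5.png

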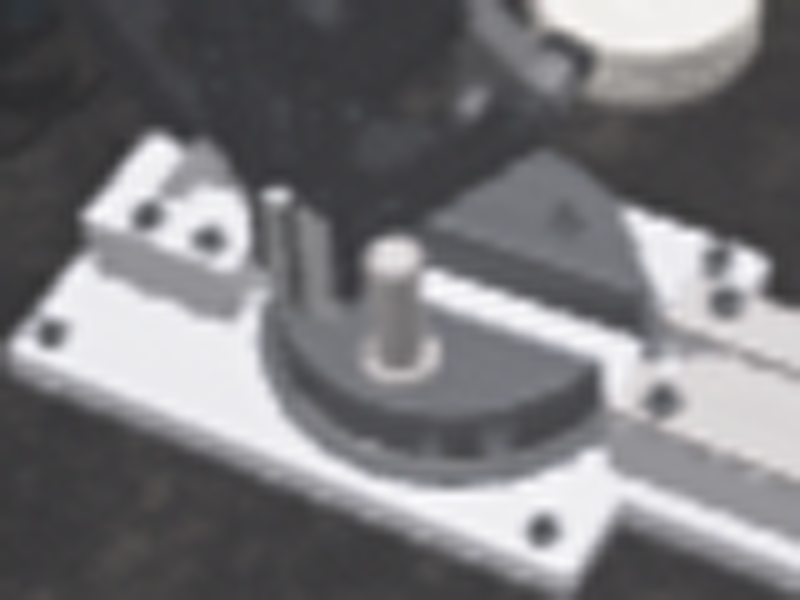

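Run:
```python
from h import *
ang(load('sc4'),[(0,30,66,393,253),(0,30,30,401,360),(-40.8,10,30,602,366),(-40.8,-10,30,648,318)],205,195,10)
# edge slopes near edge, near edge a=0 expected
a=load('sc4')
for t in (-.1,-.05,0,.05):
  c,s=np.cos(t),np.sin(t);q=[(proj(a,np.append(world([c*x-s*y,s*x+c*y]),30)/1e3)) for x,y in((-40,10),(0,10),(-40,-10),(0,-10))]
  print(t,((q[1]-q[0])[1]/(q[1]-q[0])[0]).round(3),((q[3]-q[2])[1]/(q[3]-q[2])[0]).round(3))
```

```text
a [-0.062  1.73   0.449] res px [-0.11 -0.13 -0.24  0.06  0.21  0.6   0.14 -0.53]
-0.1 0.487 0.479
-0.05 0.434 0.427
0 0.384 0.378
0.05 0.337 0.332
```

The fit gives a ≈ -0.06 and the edge slopes about -0.02. One more millimetre, then back off, rise, and go round behind the block.

{"api": "servo_tool", "payload": {"targets": [{"hand":0,"dx":-0.0012,"dy":0,"dz":0,"spin":0},{"hand":0,"dx":0,"dy":0,"dz":0,"spin":0},{"hand":0,"dx":0.01,"dy":0,"dz":0,"spin":0},{"hand":0,"dx":0.01,"dy":0,"dz":0,"spin":0},{"hand":0,"dx":0,"dy":-0.02,"dz":0,"spin":0},{"hand":0,"dx":0,"dy":-0.03,"dz":0,"spin":0},{"hand":0,"dx":0,"dy":-0.03,"dz":0,"spin":0},{"hand":0,"dx":-0.03,"dy":0,"dz":-0.004,"spin":0},{"hand":0,"dx":-0.03,"dy":0,"dz":-0.004,"spin":0},{"hand":0,"dx":-0.03,"dy":0,"dz":-0.004,"spin":0}]}}

```text
time_s: 5.65
ee_pos: [0.5311, 0.023, 0.1491]
ee_rot: [0.458, 0.539, -0.539, -0.457]
contact_force: [0.2, -0.7, -0.1]
opening: 0.0003
```

{"api": "servo_tool", "payload": {"targets": [{"hand":0,"dx":-0.03,"dy":0,"dz":-0.004,"spin":0},{"hand":0,"dx":-0.03,"dy":0,"dz":-0.004,"spin":0},{"hand":0,"dx":-0.03,"dy":0,"dz":-0.004,"spin":0},{"hand":0,"dx":-0.03,"dy":0,"dz":-0.004,"spin":0},{"hand":0,"dx":-0.03,"dy":0,"dz":0,"spin":0},{"hand":0,"dx":-0.01,"dy":0,"dz":0,"spin":0},{"hand":0,"dx":0,"dy":0,"dz":0,"spin":0}]}}

```text
time_s: 6.35
ee_pos: [0.5725, -0.1326, 0.1485]
ee_rot: [0.458, 0.539, -0.539, -0.458]
contact_force: [-0.0, 0.5, 0.5]
opening: 0.0
```

Run:
```python
from h import *
go([-214,-0.5],42)
s=load('si0');print('turq',base(1e3*ray(s,270,282,.04)),base(1e3*ray(s,270,302,0)),'block',base([568.5,-101.3]))
snap('scene','sc6');crop('sc6',205,185,365,285,5,'c6')
```

```text
t 6.35 base now [-2.153e+02  2.000e-01] ztip 123.5 F [-0.   0.5  0.5] open 0.0
tool d(mm) [ 1.3 81.5 -0.7]
axis 0 heading rel base -0.18
axis 2 heading rel base -270.18
y [ 0.001 -0.    -1.   ]
turq [-249.11299206   53.0614245 ] [-246.54962341   52.92039925] block [-183.7313233    -1.00540525]
```

View pics/c6.png

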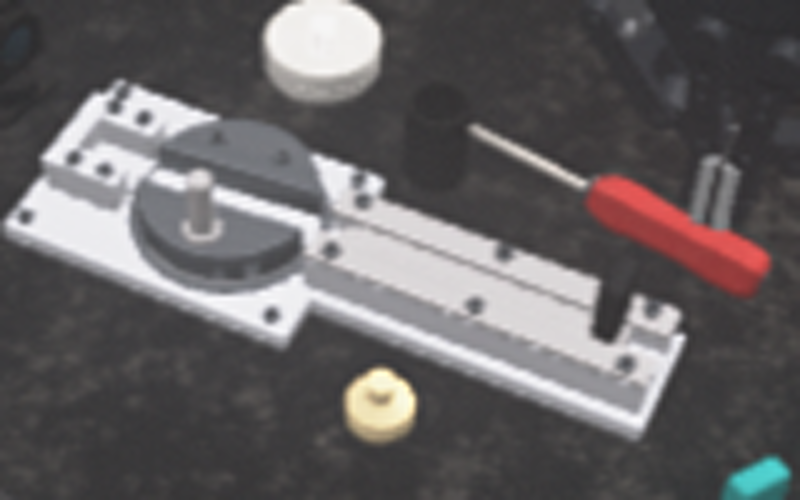

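The slot edges in the picture, e.g. (160,160)→(327,215), run parallel to the rail line (335,215)→(590,300), so the disc is aligned. The black block on the rail, at (612,310), is the one to push; the turquoise one is off to the side at (760,478). Next: descend behind the block and push.

{"api": "servo_tool", "payload": {"targets": [{"hand":0,"dx":0,"dy":0.027,"dz":-0.0007,"spin":0},{"hand":0,"dx":0,"dy":0.027,"dz":0,"spin":0},{"hand":0,"dx":0,"dy":0.02,"dz":0,"spin":0},{"hand":0,"dx":0,"dy":0.007,"dz":0,"spin":0},{"hand":0,"dx":0.004,"dy":0,"dz":0,"spin":0},{"hand":0,"dx":0.005,"dy":0,"dz":0,"spin":0},{"hand":0,"dx":0.005,"dy":0,"dz":0,"spin":0},{"hand":0,"dx":0.005,"dy":0,"dz":0,"spin":0},{"hand":0,"dx":0.005,"dy":0,"dz":0,"spin":0}]}}

```text
time_s: 7.3
ee_pos: [0.5694, -0.108, 0.0683]
ee_rot: [0.458, 0.539, -0.539, -0.457]
contact_force: [-0.1, -1.5, 1.1]
opening: -0.0001
```

{"api": "servo_tool", "payload": {"targets": [{"hand":0,"dx":0.005,"dy":0,"dz":0,"spin":0},{"hand":0,"dx":0.005,"dy":0,"dz":0,"spin":0},{"hand":0,"dx":0.005,"dy":0,"dz":0,"spin":0},{"hand":0,"dx":0.005,"dy":0,"dz":0,"spin":0},{"hand":0,"dx":0.005,"dy":0,"dz":0,"spin":0}]}}

```text
time_s: 7.8
ee_pos: [0.5648, -0.0832, 0.0673]
ee_rot: [-0.458, -0.539, 0.539, 0.458]
contact_force: [0.4, -0.9, 0.7]
opening: 0.0
```

Run:
```python
from h import *
go([-80,-0.5],42)
```

```text
t 7.8 base now [-165.3   -0.3] ztip 42.3 F [ 0.4 -0.9  0.7] open 0.0
tool d(mm) [85.3  0.3 -0. ]
axis 0 heading rel base -0.1
axis 2 heading rel base -270.1
y [-0. -0. -1.]
```

{"api": "servo_tool", "payload": {"targets": [{"hand":0,"dx":0.005,"dy":0,"dz":0,"spin":0},{"hand":0,"dx":0.005,"dy":0,"dz":0,"spin":0},{"hand":0,"dx":0.005,"dy":0,"dz":0,"spin":0},{"hand":0,"dx":0.005,"dy":0,"dz":0,"spin":0},{"hand":0,"dx":0.005,"dy":0,"dz":0,"spin":0},{"hand":0,"dx":0.005,"dy":0,"dz":0,"spin":0}]}}

```text
time_s: 8.4
ee_pos: [0.5604, -0.0539, 0.0677]
ee_rot: [0.458, 0.539, -0.539, -0.457]
contact_force: [1.0, -1.8, 1.9]
opening: -0.0
```

{"api": "servo_tool", "payload": {"targets": [{"hand":0,"dx":0.005,"dy":0,"dz":0,"spin":0},{"hand":0,"dx":0.005,"dy":0,"dz":0,"spin":0},{"hand":0,"dx":0.005,"dy":0,"dz":0,"spin":0},{"hand":0,"dx":0.005,"dy":0,"dz":0,"spin":0},{"hand":0,"dx":0.005,"dy":0,"dz":0,"spin":0},{"hand":0,"dx":0.005,"dy":0,"dz":0,"spin":0},{"hand":0,"dx":0.005,"dy":0,"dz":0,"spin":0},{"hand":0,"dx":0.005,"dy":0,"dz":0,"spin":0}]}}

```text
time_s: 9.2
ee_pos: [0.5532, -0.0139, 0.067]
ee_rot: [-0.458, -0.539, 0.539, 0.458]
contact_force: [0.8, -1.5, -0.5]
opening: -0.0001
```

{"api": "servo_tool", "payload": {"targets": [{"hand":0,"dx":0.004,"dy":0,"dz":0,"spin":0},{"hand":0,"dx":0.004,"dy":0,"dz":0,"spin":0},{"hand":0,"dx":0.002,"dy":0,"dz":0,"spin":0}]}}

```text
time_s: 9.5
ee_pos: [0.5516, -0.0041, 0.067]
ee_rot: [-0.457, -0.539, 0.539, 0.458]
contact_force: [-0.2, -0.2, -0.4]
opening: 0.0001
```

Run:
```python
from h import *
go([-70,-0.5],42)
```

```text
t 9.5 base now [-85.   -0.2] ztip 42.0 F [-0.2 -0.2 -0.4] open 0.0001
tool d(mm) [15.   0.1 -0.3]
axis 0 heading rel base -0.09
axis 2 heading rel base -270.09
y [-0.001  0.    -1.   ]
```

Home is expected at TCP x ≈ -69 to -73. From here I'll use slow steps and watch the force.

{"api": "servo_tool", "payload": {"targets": [{"hand":0,"dx":0.003,"dy":0,"dz":0,"spin":0},{"hand":0,"dx":0.003,"dy":0,"dz":0,"spin":0},{"hand":0,"dx":0.003,"dy":0,"dz":0,"spin":0}]}}

```text
time_s: 9.8
ee_pos: [0.5504, 0.0045, 0.0672]
ee_rot: [-0.458, -0.539, 0.539, 0.458]
contact_force: [-0.1, -0.3, 0.2]
opening: 0.0002
```

{"api": "servo_tool", "payload": {"targets": [{"hand":0,"dx":0.002,"dy":0,"dz":0,"spin":0},{"hand":0,"dx":0.002,"dy":0,"dz":0,"spin":0}]}}

```text
time_s: 10.0
ee_pos: [0.5504, 0.0074, 0.0677]
ee_rot: [-0.459, -0.539, 0.539, 0.457]
contact_force: [1.7, -9.4, 2.5]
opening: 0.0
```

{"api": "servo_tool", "payload": {"targets": [{"hand":0,"dx":0.002,"dy":0,"dz":0,"spin":0}]}}

```text
time_s: 10.1
ee_pos: [0.5511, 0.008, 0.0685]
ee_rot: [-0.46, -0.539, 0.54, 0.455]
contact_force: [1.7, -14.5, 3.9]
opening: 0.0001
```

The force is rising to 14 N at TCP x ≈ -73, which matches the home position (-59 - 14.5). I'll press a little more, then back off, rise and look.

{"api": "servo_tool", "payload": {"targets": [{"hand":0,"dx":0.002,"dy":0,"dz":0,"spin":0},{"hand":0,"dx":0,"dy":0,"dz":0,"spin":0}]}}

```text
time_s: 10.3
ee_pos: [0.5513, 0.0082, 0.0688]
ee_rot: [-0.461, -0.538, 0.54, 0.454]
contact_force: [2.2, -17.7, 0.9]
opening: 0.0002
```

{"api": "servo_tool", "payload": {"targets": [{"hand":0,"dx":-0.01,"dy":0,"dz":0,"spin":0},{"hand":0,"dx":-0.01,"dy":0,"dz":0,"spin":0},{"hand":0,"dx":-0.01,"dy":0,"dz":0,"spin":0},{"hand":0,"dx":0,"dy":-0.02,"dz":0,"spin":0},{"hand":0,"dx":0,"dy":-0.035,"dz":0,"spin":0},{"hand":0,"dx":0,"dy":-0.035,"dz":0,"spin":0},{"hand":0,"dx":0,"dy":-0.035,"dz":0,"spin":0},{"hand":0,"dx":-0.03,"dy":0,"dz":0,"spin":0},{"hand":0,"dx":-0.03,"dy":0,"dz":0,"spin":0},{"hand":0,"dx":0,"dy":0,"dz":0,"spin":0}]}}

```text
time_s: 11.3
ee_pos: [0.5642, -0.0795, 0.1927]
ee_rot: [0.459, 0.538, -0.538, -0.458]
contact_force: [-0.3, 0.7, 0.2]
opening: -0.0002
```

Run:
```python
from h import *
go([-70,-0.5],42)
a=snap('scene','sc7');b=snap('side','si7')
crop('sc7',200,180,280,260,5,'x1');crop('si7',240,175,320,255,5,'x2')
cv2.imwrite('pics/c7.png',np.hstack([cv2.imread('pics/x1.png'),cv2.imread('pics/x2.png')]))
for x in(74,):
  for s,o in((a,(200,180)),(b,(240,175))): 
    for nm,q,z in(('nose',[74,0],28),('blockrear34',[-59,0],34),('blockrear68',[-59,0],68),('peg',[0,30],66)): print(nm,((proj(s,np.append(world(q),z)/1e3)-o)*5+2).round())
```

```text
t 11.3 base now [-161.5   -0.4] ztip 167.7 F [-0.3  0.7  0.2] open -0.0002
tool d(mm) [ 91.6 125.7   0.4]
axis 0 heading rel base -0.29
axis 2 heading rel base -270.29
y [ 0.001 -0.001 -1.   ]
nose [110. 158.]
blockrear34 [369. 248.]
blockrear68 [371. 196.]
peg [216. 200.]
nose [192. 124.]
blockrear34 [235. 252.]
blockrear68 [236. 174.]
peg [142. 118.]
```

View pics/c7.png

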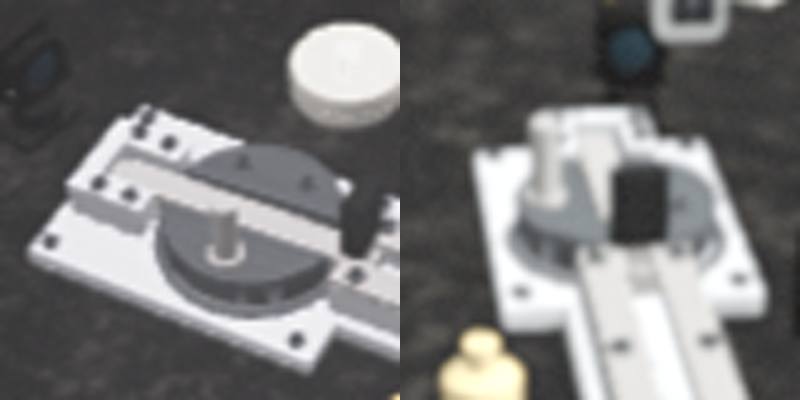

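The bar runs through the slot, and its nose is at (113,160), against the keeper's end wall where I predicted (110,158). The block stands at (360,225), the tool is clear, and the things still in view look undisturbed. Handing in, with an image difference on the bystanders.

Run:
```python
from h import *
a,b=[cv2.imread(f'pics/{n}.png').astype(int) for n in('sc0','sc7')]
for n,(x0,y0,x1,y1) in dict(case=(255,182,285,208),knob=(270,256,292,276),tube=(284,200,300,225),driver=(300,206,360,245),mirror=(192,182,214,206)).items(): print(n,np.abs(a-b)[y0:y1,x0:x1].mean().round(1))
print(np.round(r.get_state()['contact_force'],1)); print(r.finish_job())
```

```text
case 4.0
knob 4.0
tube 4.8
driver 6.1
mirror 3.1
[ 0.9 -0.4  0.1]
the job is handed in; nothing more can be done
None
```

The stage is locked for transport and the job is handed in, after about 11 s of the 48 s allowed. I pushed the peg in small steps until the slot lined up. Then I went behind the black block and pushed the bar through the slot until it stopped, pressing to about 18 N before backing off.

**Checks that passed:**
- **Bar:** the last picture shows it through the slot with its nose at the keeper's end wall. The tool stopped within about 1 mm of the computed home position.
- **Gripper:** it finished about 170 mm above the bench, touching nothing; the force readings were only noise.
- **Bystanders:** image differences before and after were small for all five (3 to 6 grey levels). The hex driver's was highest at 6.1; I took this as noise or shadow and did not look further.

**Disagreements along the way:**
- **Disc angle:** the two estimates near the end differed, -0.06 and -0.02 rad. I pushed about 1 mm more, and the bar then went in with light force.
- **Block position:** in the side view the block's lower edge was about 2 pixels from where I predicted, which I put down to calibration.
- **Refused calls:** my first two move calls were refused for missing keys, and nothing moved.

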